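# Put the jar turntable drive into gear

### The arm

A 7-joint arm with a two-finger parallel gripper is mounted at the origin on the work surface. World frame = base frame: x ahead of the robot, y to its left, z up, the work surface at z = 0. Lengths are in m, angles in rad, forces in N, time in s.
With the tool pointing down it reaches from about 0.4 to 0.9 m from the base axis. Payload 5.6 kg.
Tool frame: the origin (TCP) lies midway between the tips of the shut fingers; the grasp point (between the pads) lies 19 mm behind it; z points along the fingers, y is the line along which they close (so a half turn about z gives the same grasp; the last joint's range is limited). The gripper opens to 92 mm and grips with 3 to 60 N. Pads are 20 mm wide; open, the fingers measure 128 mm over their backs; the gripper's body (75 mm by 189 mm) begins 69 mm behind the grasp point.
Start: joints at [1.187, 0.468, -0.012, 1.603, 0.006, 1.071, -0.056], TCP at [0.217, -0.613, 0.215] pointing down, gripper open.
Joint ranges: [-2.53, 2.53], [-0.31, 2.02], [-1.57, 1.55], [0.28, 2.44], [-1.29, 4.43], [0.15, 1.84], [-2.92, 2.92]. Speed limits (rad/s): [2.57, 2.57, 3.14, 3.14, 3.14, 3.14, 3.14].

### API

Orientations are given as a unit quaternion [w, x, y, z].
In Python, from station import sensors, viewer, finish_job gives the robot as it stands. The module is installed in compiled form; this text tells all that it offers.
- The arm moves only by the tool apply_moves, never from a script. Its argument "increments" is a list of rows, each a list of 5 numbers: the closure, from -1 (fully open) to 1 (shut), so that 0 is half open, then the shift along the tool's x, y, z in cm, then the turn about the tool's z in degrees. A call has 1 to 8 rows; each row is the pose to reach, as a shift and turn from the pose commanded when the call began, along the tool's axes at that moment; what a row does not reach only later rows make up. A row lasts 1/10 s, in which the tool goes at most 50 mm and 8.59 degrees, less where a joint would pass 70% of its speed; a pose out of reach is approached as far as the arm can. A call with a gripper value outside its range is refused whole. The fingers move at their own pace and stop on an object; "grip_force" is the grip in N (left out, the last holds). Time passes only in rows, so rows that repeat a pose let the fingers close. It gives the time, the measured TCP pose, the force, the opening and the grip force at its end, in the units of the state.
- sensors.state(): the state, without advancing time (a new reading comes with each control period).
- viewer.camera(name): name is "side" or "top"; returns a dict with "image" (480x640x3 uint8, blue, green, red), "depth" (480x640 float32, m along the optical axis (not along the pixel's ray), 0 where there is no reading), "fx", "fy", "cx", "cy" (pixels), "T" (4x4, takes a point from camera to world coordinates). Camera axes: x right, y up, looking along -z (the intrinsics and any distortion apply to the point x, -y, -z); pixel columns grow to the right and rows downward; lengths in m; the calibration is good to about 2 mm. A picture is of the moment at which its call begins.
- finish_job(): hands the job in; it is judged then, once.
The state is a dict: "time_s": time; "joint_positions": joint angles; "qvel": joint speeds; "effort": joint torques, N m; "tcp_pos": TCP position; "tcp_rot": TCP orientation; "wrist_force": force on the tool from outside, world axes, zero at the start; "moment": the same for the moment, N m; "opening": finger opening in m; "finger_force": force on a finger pad.
Only numpy, scipy, OpenCV 4.12 (cv2) and the standard library are available. Lean on these libraries where they do the work, as an engineer would, in place of code of your own. Each camera call takes 0.05 s, during which the arm holds its last target. There are 200 camera calls.

### The job

Put the jar turntable into gear: turn the spindle by its blue handle until a gap between the brass teeth faces the green gear-change knob's steel tooth, then ease the green knob fully home towards the spindle so the tooth seats in the gap. Leave the red knob where it is, and let go of everything.

Things in the scene. Friction and masses are not known exactly. Their poses are not given: they have to be found in the camera images.
- handle_grip (a point): Centre of the blue bar handle on the spindle's vertical axis; turns with it. Bar 70 mm long (x), 16 wide (y), 36 high (z, 18 up and down from here). Below it a brass wheel, radius 66 mm, top 26 mm below this point, four broad teeth; V gaps lie along and across the bar. A white housing with a black jar plate (top 14 mm below this point) begins 75 mm off the axis on the far side.
- spindle (a joint): Spindle angle, rad, positive counter-clockwise from above. A gap faces the green knob's tooth at 0 and each quarter turn (1.571); within 0.2 rad of these the tooth enters and centres the wheel, elsewhere a wheel tooth blocks it. Range -3 to 3, friction 0.12 N m, stays where left.
- green_knob_grip (a point): Centre of the green upright cylindrical knob, 28 mm diameter, 36 high, on a flat steel slide (18 mm wide, top 26 mm below this point) whose inner end is the tooth. y points level away from the spindle: push along -y, straight at the spindle axis, to engage. 125 mm from the axis when out of gear, 98 mm when home.
- green_knob (a joint): Travel of the green knob, m: 0 out of gear, 0.027 home against its stop. On a misaligned spindle it stops after 4 to 8 mm. About 3 N of friction; stays where left.
- red_knob (a joint): Travel of the red knob, m: 0 out, as at the start. Same knob and slide but red, on the other side of the spindle. Not to be moved.

How it is judged:
At the end, for the whole second after the job is handed in: The green knob is home (at least 20 of its 27 mm of travel), its tooth in a gap of the spindle's wheel, the red knob is still out (within 6 mm), and the spindle is at rest (value of joint green_knob above 0.02 m and value of joint red_knob below 0.006 m and velocity of joint spindle between -0.1 and 0.1 rad/s); the robot touches nothing.
It fails at once if the red knob is pushed in by more than 6 mm (value of joint red_knob above 0.006 m).
It also fails if it takes over 40 s, if anything falls off the work surface, if the arm or the gripper's body presses on something with over 40 N, if the wrist force passes 120 N, or if a joint passes its speed limit or range.

## Working session

There is one attempt and no reset: what is moved stays moved. The work goes in short steps, Python scripts to look and compute and a tool call to move; the robot and the scene stay as the last step left them, time stands still between calls to the robot, and variables do not carry over. Pictures are saved under pics/ and viewed, at most 10 in all, crops included, and the job is handed in when it is done.

Besides the shell and the picture viewer there is one more tool, called after ">>>" in YAML: its name, and indented under it one key for each argument. apply_moves: Moves the arm, as the interface text tells. Its arguments: {"type":"object","properties":{"increments":{"type":"array"},"grip_force":{"type":"number"}},"required":["increments"]}

```bash
mkdir -p pics; cat > h.py <<'E'
import numpy as np, cv2
from station import sensors, viewer
def cloud(c):
    d=c["depth"]; v,u=np.mgrid[:480,:640]
    x=(u-c["cx"])/c["fx"]*d; y=(v-c["cy"])/c["fy"]*d
    P=np.stack([x,-y,-d,np.ones_like(d)],-1)@c["T"].T
    return P[...,:3]
def mask(c,lo,hi):
    h=cv2.cvtColor(np.ascontiguousarray(c["image"]),cv2.COLOR_BGR2HSV)
    return cv2.morphologyEx(cv2.inRange(h,lo,hi),cv2.MORPH_OPEN,np.ones((3,3)))
COL=dict(blue=((100,120,50),(130,255,255)),green=((45,90,40),(85,255,255)),red=((0,150,60),(8,255,255)))
E
python3 - <<'E'
from h import *
for n in("top","side"):
    c=viewer.camera(n); cv2.imwrite(f"pics/{n}0.png",c["image"]); P=cloud(c)
    print(n,c["T"].round(3).tolist(),c["fx"])
    for k,(a,b) in COL.items():
        m=mask(c,a,b); nn,l,s,ce=cv2.connectedComponentsWithStats(m)
        for i in range(1,nn):
            if s[i,4]>60:
                q=P[(l==i)&(c["depth"]>0)]; print(k,s[i],ce[i].round(1),np.median(q,0).round(4) if len(q) else None,np.percentile(q,[2,98],axis=0).round(3).tolist() if len(q) else None)
s=sensors.state(); print({k:np.round(v,3).tolist() for k,v in s.items()})
E
```

```text
top [[0.002, 0.996, -0.084, 0.501], [-0.999, 0.006, 0.047, 0.104], [0.047, 0.084, 0.995, 0.72], [0.0, 0.0, 0.0, 1.0]] 562.2423378971858
blue [364 205  57  36 786] [392.  222.2] [ 0.5681 -0.0049  0.0927] [[0.55, -0.034, 0.09], [0.585, 0.025, 0.095]]
green [271 216  23  25 463] [281.9 227.9] [0.5606 0.119  0.0927] [[0.548, 0.108, 0.088], [0.574, 0.131, 0.095]]
green [  0 406  11  74 668] [  4.1 440.1] [0.3099 0.4553 0.0018] [[0.265, 0.45, -0.001], [0.348, 0.462, 0.004]]
red [490 205  22  23 404] [500.3 216.3] [ 0.5758 -0.1293  0.0927] [[0.564, -0.142, 0.089], [0.588, -0.118, 0.095]]
side [[-0.793, 0.47, -0.386, 0.275], [-0.609, -0.603, 0.515, 0.418], [0.009, 0.644, 0.765, 0.583], [0.0, 0.0, 0.0, 1.0]] 523.5666643871064
blue [ 306  191   47   36 1066] [328.8 208.7] [5.637e-01 5.000e-04 8.240e-02] [[0.548, -0.029, 0.059], [0.581, 0.029, 0.092]]
green [264 252  20  32 560] [273.7 267.2] [0.5547 0.1265 0.0881] [[0.547, 0.112, 0.06], [0.569, 0.134, 0.093]]
red [368 148  15  13 129] [375.1 153. ] [ 0.573  -0.1255  0.0909] [[0.563, -0.137, 0.086], [0.584, -0.115, 0.093]]
{'time_s': 0.1, 'joint_positions': [1.187, 0.468, -0.012, 1.604, 0.006, 1.071, -0.056], 'qvel': [0.001, 0.001, 0.0, -0.003, -0.001, 0.001, 0.0], 'effort': [0.002, -52.164, -0.012, -24.436, -0.057, 0.014, 0.0], 'tcp_pos': [0.217, -0.612, 0.214], 'tcp_rot': [-0.001, 0.986, 0.17, -0.0], 'wrist_force': [0.14, -0.341, 0.311], 'moment': [-0.005, 0.035, -0.003], 'finger_force': 0.0, 'opening': 0.092}
```

View pics/top0.png

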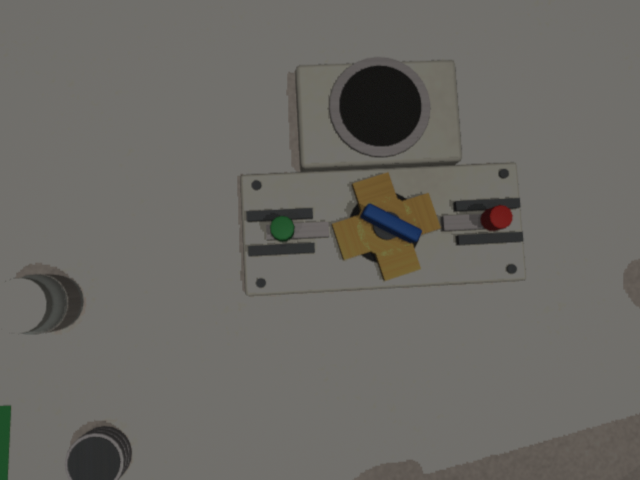

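View pics/side0.png

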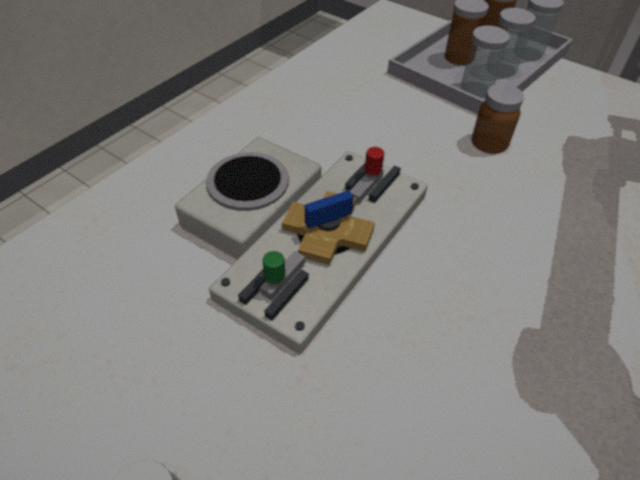

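The top view shows the blue bar at (392,222), the green knob at (282,228) and the red knob at (500,216). The wheel is misaligned, with a tooth facing the slide. The side view agrees and also shows a tray of bottles at the upper right. Next I compute the bar angle, check the rail heights and work out the move.

```bash
cat >> h.py <<'E'
def topmeas(c):
    P=cloud(c); o={}
    for k in COL:
        m=mask(c,*COL[k]).astype(bool)&(abs(P[...,2]-.0927)<.006)&(P[...,1]<.3)
        if m.sum()<40: continue
        v,u=np.nonzero(m)
        d=np.stack([(u-c["cx"])/c["fx"],-(v-c["cy"])/c["fy"],-np.ones(len(u))],1)@c["T"][:3,:3].T
        t=c["T"][:3,3]; q=(t+d*((.0927-t[2])/d[:,2])[:,None])[:,:2]
        r=cv2.minAreaRect((q*1000).astype(np.float32)); (b,s),a=r[1],r[2]
        o[k]=(np.array(r[0])/1000,r[1],(a if b>s else a+90)%180)
    return o
def togo(g,ang):  # tool-axes shift (cm) to put TCP at g, turn (deg, tool z) to put tool y at ang deg world
    from scipy.spatial.transform import Rotation as R
    s=sensors.state(); M=R.from_quat(s["tcp_rot"],scalar_first=True).as_matrix()
    y=np.degrees(np.arctan2(M[1,1],M[0,1]))
    print("shift",((np.array(g)-s["tcp_pos"])@M*100).round(2),"turn",round(-((ang-y+90)%180-90),2),"y now",round(y,2),"tilt z",M[:,2].round(3))
E
python3 - <<'E'
from h import *
c=viewer.camera("top"); o=topmeas(c); print(o)
P=cloud(c); g,r=o["green"][0],o["red"][0]; print("line",np.degrees(np.arctan2(*(g-r)[::-1])),"mid",(g+r)/2,np.linalg.norm(g-r))
for u,v in((260,216),(300,216),(260,250),(305,249),(310,230),(355,240),(378,190),(380,110),(340,85)): print((u,v),P[v,u].round(4))
s=cloud(viewer.camera("side")); print("max heights", np.percentile(s[...,2],99.9))
togo([*((g+r)/2),0.12],o["blue"][2]+90)
E
```

```text
{'blue': (array([ 0.56818726, -0.00485828]), (68.67049407958984, 15.326324462890625), 63.67619705200195), 'green': (array([0.56062085, 0.11895764]), (26.941394805908203, 24.541351318359375), 0.4133303463459015), 'red': (array([ 0.57532745, -0.12898682]), (24.88430404663086, 25.69752311706543), 134.31411743164062)}
line 93.39447093181509 mid [ 0.56797415 -0.00501459] 0.24838022960395945
(260, 216) [0.5793 0.1465 0.0461]
(300, 216) [0.5801 0.0985 0.0422]
(260, 250) [0.5385 0.1462 0.0447]
(305, 249) [0.5399 0.0924 0.0456]
(310, 230) [0.5626 0.0865 0.0482]
(355, 240) [0.5509 0.0323 0.0473]
(378, 190) [0.6115 0.0045 0.0503]
(380, 110) [0.7068 0.0032 0.0622]
(340, 85) [0.7384 0.051  0.0576]
max heights 0.5828262679113926
shift [ 53.37 -45.5    9.45] turn -44.15 y now -70.48 tilt z [-0.     0.001 -1.   ]
```

>>> apply_moves:
  increments:
    - [0,3.8,-3.2,0.5,-4]
    - [0,7.6,-6.4,1,-8]
    - [0,11.4,-9.6,1.5,-13]
    - [0,15.2,-12.8,2,-18]
    - [0,19,-16,2.5,-24]
    - [0,22.8,-19.2,3,-30]
    - [0,26.6,-22.5,3,-37]
    - [0,26.6,-22.5,3,-44.2]
  grip_force: 30

```text
time_s: 1.0
tcp_pos: [0.3964, -0.3049, 0.1848]
tcp_rot: [-0.001, 0.845, 0.535, 0.001]
wrist_force: [0.0, -0.1, 0.3]
opening: 0.0461
finger_force: 0.0
```

```bash
python3 -c "
from h import *
togo([.568,-.005,.12],153.7)"
```

```text
shift [34.43  2.66  6.57] turn 0.94 y now -25.36 tilt z [ 0.001  0.002 -1.   ]
```

>>> apply_moves:
  increments:
    - [0,4.5,0.3,0,0]
    - [0,9,0.7,0,1]
    - [0,13.5,1,1,1]
    - [0,18,1.4,2,1]
    - [0,22.5,1.7,3,1]
    - [0,27,2.1,4,1]
    - [0,31,2.4,5,1]
    - [0,34.4,2.7,5.5,1]

```text
time_s: 1.8
tcp_pos: [0.5695, -0.0128, 0.1286]
tcp_rot: [-0.001, 0.854, 0.521, -0.0]
wrist_force: [-0.4, -0.4, -0.3]
opening: 0.046
finger_force: 0.0
```

>>> apply_moves:
  increments:
    - [0,0,0,0,0]
    - [0,0,0,0,0]

```text
time_s: 2.0
tcp_pos: [0.569, -0.0147, 0.1291]
tcp_rot: [-0.0, 0.853, 0.521, -0.001]
wrist_force: [1.0, -0.1, 0.2]
opening: 0.0461
finger_force: 0.0
```

```bash
python3 -c "
from h import *
togo([.568,-.005,.059],153.7)
c=viewer.camera('side'); cv2.imwrite('pics/s1.png',c['image'][100:340,160:480])"
```

```text
shift [ 0.83 -0.52  7.01] turn -0.88 y now -27.18 tilt z [-0.001 -0.    -1.   ]
```

View pics/s1.png

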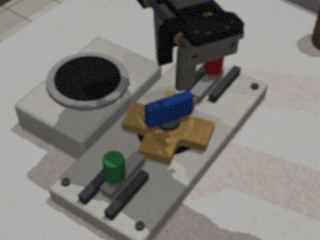

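The crop shows the gripper above the bar, which is at crop pixel (170,108). The apparent offset towards the red knob matches the parallax at this height. Descending.

>>> apply_moves:
  increments:
    - [0,0.8,-0.5,0,-0.9]
    - [0,0.8,-0.5,0,-0.9]
    - [0,0.8,-0.5,2,-0.9]
    - [0,0.8,-0.5,4,-0.9]
    - [0,0.8,-0.5,5.5,-0.9]
    - [0,0.8,-0.5,6.5,-0.9]
    - [0,0.8,-0.5,7,-0.9]
    - [0,0.8,-0.5,7,-0.9]

```text
time_s: 2.85
tcp_pos: [0.5682, -0.0059, 0.0592]
tcp_rot: [-0.0, 0.85, 0.527, -0.0]
wrist_force: [-0.2, 0.2, 0.9]
opening: 0.0459
finger_force: 0.0
```

```bash
python3 -c "
from h import *
togo([.568,-.005,.059],153.7)"
```

```text
shift [ 0.07 -0.06  0.02] turn -0.08 y now -26.38 tilt z [-0.001 -0.    -1.   ]
```

>>> apply_moves:
  increments:
    - [1,0,0,0,0]
    - [1,0,0,0,0]
    - [1,0,0,0,0]
    - [1,0,0,0,0]
    - [1,0,0,0,0]
    - [1,0,0,0,0]
  grip_force: 20

```text
time_s: 3.45
tcp_pos: [0.5679, -0.0054, 0.0599]
tcp_rot: [-0.0, 0.85, 0.527, -0.0]
wrist_force: [-3.2, 1.0, 5.6]
opening: 0.0159
finger_force: 20.0
```

>>> apply_moves:
  increments:
    - [1,0,0,0,-4]
    - [1,0,0,0,-9]
    - [1,0,0,0,-14]
    - [1,0,0,0,-19]
    - [1,0,0,0,-24]
    - [1,0,0,0,-28]
    - [1,0,0,0,-29.7]
    - [1,0,0,0,-29.7]

```text
time_s: 4.25
tcp_pos: [0.5681, -0.0054, 0.0599]
tcp_rot: [-0.0, 0.686, 0.728, -0.0]
wrist_force: [-3.8, 0.8, 6.3]
opening: 0.0161
finger_force: 20.0
```

```bash
python3 -c "
from h import *
print(sensors.state()['moment'])
togo([.568,-.005,.12],183.4)"
```

```text
[0.19045044 0.70380205 0.01867279]
shift [ 0.05 -0.01 -6.01] turn -0.03 y now 3.37 tilt z [-0.001  0.    -1.   ]
```

>>> apply_moves:
  increments:
    - [0,0,0,0,0]
    - [0,0,0,0,0]
    - [0,0,0,0,0]
    - [0,0,0,-2,0]
    - [0,0,0,-5,0]
    - [0,1,0,-7,0]
    - [0,5,0,-7,0]
    - [0,9,0,-7,0]

```text
time_s: 5.05
tcp_pos: [0.5642, 0.0838, 0.1304]
tcp_rot: [0.001, 0.688, 0.726, 0.001]
wrist_force: [0.6, 1.0, -0.1]
opening: 0.0461
finger_force: 0.0
```

>>> apply_moves:
  increments:
    - [0,3,0,0,0]
    - [0,3.5,0,0,0]
    - [0,3.5,0,0,0]
    - [0,3.5,0,0,0]

```text
time_s: 5.45
tcp_pos: [0.5615, 0.1172, 0.1292]
tcp_rot: [0.0, 0.687, 0.727, -0.001]
wrist_force: [0.3, -0.3, 0.4]
opening: 0.046
finger_force: 0.0
```

```bash
python3 -c "
from h import *
c=viewer.camera('side'); cv2.imwrite('pics/s2.png',cv2.resize(c['image'][100:340,160:480],(640,480)))
o=topmeas(viewer.camera('top')); print(o)
togo([.5605,.1190,.0595],183.4)"
```

```text
{'red': (array([ 0.57502362, -0.12810129]), (25.687908172607422, 27.388601303100586), 134.3206901550293)}
shift [ 0.22 -0.09  6.98] turn -0.24 y now 3.16 tilt z [-0.    -0.001 -1.   ]
```

View pics/s2.png

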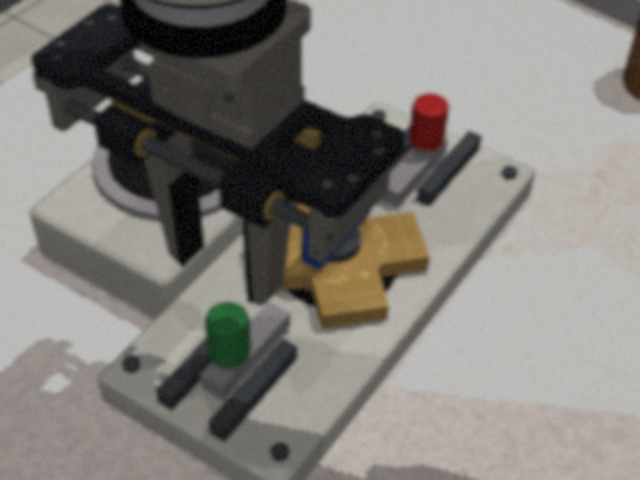

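The picture shows a wheel gap facing the green slide at about (300,290), with the gripper above the knob at (228,335). Descending on the knob.

>>> apply_moves:
  increments:
    - [0,0.2,-0.1,0,0]
    - [0,0.2,-0.1,2,0]
    - [0,0.2,-0.1,4,0]
    - [0,0.2,-0.1,6,0]
    - [0,0.2,-0.1,7,0]
    - [0,0.2,-0.1,7,0]
    - [0,0.2,-0.1,7,0]

```text
time_s: 6.25
tcp_pos: [0.5605, 0.121, 0.06]
tcp_rot: [0.0, 0.686, 0.727, 0.0]
wrist_force: [0.1, -0.2, 0.0]
opening: 0.0457
finger_force: 0.0
```

>>> apply_moves:
  increments:
    - [1,0,0,0,0]
    - [1,0,0,0,0]
    - [1,0,0,0,0]
    - [1,0,0,0,0]
    - [1,0,0,0,0]

```text
time_s: 6.75
tcp_pos: [0.5609, 0.1211, 0.0603]
tcp_rot: [0.001, 0.686, 0.727, 0.001]
wrist_force: [0.4, -1.8, 3.9]
opening: 0.0271
finger_force: 20.0
```

>>> apply_moves:
  increments:
    - [1,-0.4,0,0,0]
    - [1,-0.8,0,0,0]
    - [1,-1.2,0,0,0]
    - [1,-1.6,0,0,0]
    - [1,-2,0,0,0]
    - [1,-2.3,0,0,0]
    - [1,-2.6,0,0,0]
    - [1,-2.6,0,0,0]

```text
time_s: 7.55
tcp_pos: [0.5624, 0.0951, 0.0603]
tcp_rot: [0.0, 0.686, 0.727, 0.001]
wrist_force: [1.4, 1.8, 6.6]
opening: 0.0274
finger_force: 20.0
```

>>> apply_moves:
  increments:
    - [1,-0.1,0,0,0]
    - [1,-0.2,0,0,0]
    - [1,-0.2,0,0,0]

```text
time_s: 7.85
tcp_pos: [0.5624, 0.0941, 0.0603]
tcp_rot: [0.0, 0.686, 0.727, 0.001]
wrist_force: [1.2, 3.0, 5.7]
opening: 0.0277
finger_force: 20.0
```

>>> apply_moves:
  increments:
    - [0,0,0,0,0]
    - [0,0,0,0,0]
    - [0,0,0,0,0]
    - [0,0,0,-2,0]
    - [0,0,0,-5,0]
    - [0,0,0,-9,0]
    - [0,0,0,-13,0]
    - [0,0,0,-15,0]

```text
time_s: 8.65
tcp_pos: [0.5627, 0.0931, 0.2127]
tcp_rot: [0.001, 0.686, 0.727, 0.001]
wrist_force: [0.4, 0.1, -0.4]
opening: 0.0462
finger_force: 0.0
```

>>> apply_moves:
  increments:
    - [0,4.5,-3,0,0]
    - [0,9,-7,0,0]
    - [0,13,-10,0,0]
    - [0,17,-13,0,0]
    - [0,20,-16,0,0]
    - [0,20,-16,0,0]
    - [0,20,-16,0,0]

```text
time_s: 9.35
tcp_pos: [0.3893, 0.284, 0.2095]
tcp_rot: [0.0, 0.685, 0.729, -0.0]
wrist_force: [-0.1, -0.9, 0.4]
opening: 0.0461
finger_force: 0.0
```

```bash
python3 -c "
from h import *
c=viewer.camera('top'); cv2.imwrite('pics/t3.png',c['image']); o=topmeas(c); print(o)
A=np.array([.568,-.005])
for k in('green','red'):
  if k in o: print(k,np.linalg.norm(o[k][0]-A))"
```

```text
{'blue': (array([ 0.56803882, -0.00487325]), (15.578841209411621, 68.6543197631836), 93.51732134819031), 'green': (array([0.56247644, 0.09214682]), (25.882797241210938, 24.642730712890625), 0.3054349422454834), 'red': (array([ 0.57563226, -0.12915999]), (25.1646785736084, 25.374414443969727), 123.11957550048828)}
green 0.0973037222295272
red 0.12439434939584787
```

View pics/t3.png

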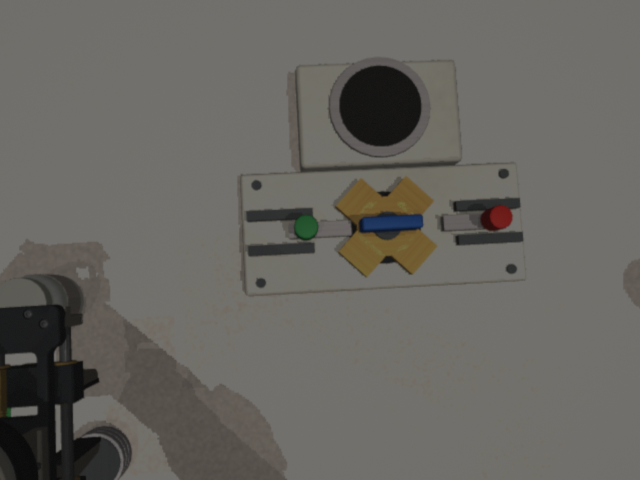

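The green knob at (306,228) is home, with its tooth seated in the gap. The red knob at (498,217) hasn't moved, and the gripper is clear of everything.

```bash
python3 -c "
from station import finish_job
print(finish_job())"
```

```text
the job is handed in; nothing more can be done
None
```

The job is handed in: I turned the spindle about 30° so a gap faced the green knob and pushed the knob fully home (97 mm from the axis, against 98 mm nominal). The red knob did not move, the gripper is clear of everything, and it took about 9.4 s; the hand-in returned no verdict.

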